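# Feeder brush: out of its holder, dip, hold level

## Robot

A 7-joint arm with a two-finger parallel gripper is mounted at the origin on the work surface. World frame = base frame: x ahead of the robot, y to its left, z up, the work surface at z = 0. Lengths are in m, angles in degrees, forces in N, time in s.
With the tool pointing down it reaches from about 0.4 to 0.85 m from the base axis. Payload 6.9 kg.
Tool frame: the origin (TCP) lies on the centre line of the jaws, within the pads' length; the fingertips stand r.tip_extent ahead of it and the grasp point (between the pads) lies 6 mm ahead of it (r.tip_extent is the distance from the TCP to the fingertips, in m); z points along the fingers, y is the line along which they close (so a half turn about z gives the same grasp; the last joint's range is limited). The gripper opens to 85 mm and grips with 20 to 120 N. Pads are 22 mm wide; open, the fingers measure 114 mm over their backs; the gripper's body (76 mm by 85 mm) begins 54 mm behind the grasp point. The pads swing forward as they close: fully open they stand 13 mm farther back than shut.
Start: joints at [82.477, 29.078, -13.613, 85.955, 7.202, 65.827, -8.869], TCP at [0.147, -0.608, 0.236] pointing down, gripper open.
Joint ranges: [-176.47, 176.47], [-13.61, 117.27], [-81.72, 77.17], [0.22, 143.17], [-87.28, 267.28], [10, 112.55], [-165.47, 165.47]. Speed limits (degrees/s): [136.94, 136.94, 180, 180, 180, 180, 180].

## Interface

Orientations are given as [roll, pitch, yaw] about the fixed x, y, z axes, in that order (R = Rz(yaw) Ry(pitch) Rx(roll)).
In Python, from plant import r gives the robot as it stands.
- The arm moves only by the tool servo_tool, never from a script. Its argument "commands" is a list of rows, each a list of 4 numbers: the shift along the tool's x, y, z in mm, then the turn about the tool's z in rad. A call has 1 to 10 rows; each row shifts and turns the commanded pose from where the row before left it, along the tool's axes as they then stand; what a row does not reach is not made up. A row lasts 1/8 s, in which the tool goes at most 62.5 mm and 10.7 degrees, less where a joint would pass 70% of its speed; a pose out of reach is approached as far as the arm can. A call is refused whole if a number of a shift passes 62.5 or a number of a turn 0.188, either way. A call with a gripper value outside its range is refused whole. "grip" is the opening, from 0 (shut) to 1 (fully open), set as the call begins (left out, the last holds). The fingers move at their own pace and stop on an object; "newtons" is the grip in N (left out, the last holds). Time passes only in rows, so rows that do not move let the fingers close. It gives the time, the measured TCP pose, the force, the opening and the grip force at its end, in the units of the state.
- r.state(): the state, without advancing time (a new reading comes with each control period).
- r.get_image(name): name is "scene" or "top" or "wrist"; returns the picture (384x512x3 uint8, red, green, blue); there is no depth.
- r.camera_params(name): a dict with "K" (3x3 intrinsics, pixels), "k1" (the pictures are not rectified: a ray, as slopes to the right and down, at radius r is drawn at 1 + k1 r^2 times it, then the intrinsics apply), "R" (3x3) and "t" (3): a world point X has camera coordinates R X + t; the wrist camera has in their place "mount" (4x4, takes a point from camera to tool coordinates, whose origin is the TCP and whose axes are the flange's). Camera axes: x right, y down, z forward; pixel columns grow to the right and rows downward; lengths in m; the calibration is good to about 2 mm. A picture is of the moment at which its call begins: read the wrist's pose just before it. camera_params takes no time and is no camera call.
- r.sign_off(): hands the job in; it is judged then, once.
The state is a dict: "time": time; "qpos": joint angles; "joint_vel": joint speeds; "tau": joint torques, N m; "tool_pos": TCP position; "orientation": TCP orientation; "ft_force": force on the tool from outside, world axes, zero at the start; "wrist_torque": the same for the moment, N m; "opening": finger opening in m; "grasp_force": force on a finger pad.
Only numpy, scipy, OpenCV 4.12 (cv2) and the standard library are available. Lean on these libraries where they do the work, as an engineer would, in place of code of your own. Each camera call takes 0.05 s, during which the arm holds its last target. There are 200 camera calls.

## Task

Draw the feeder-cleaning brush out of its sloping holder, dip the tip of its bristle head well into the mug, then lift it out, turn the brush level and keep it held up like that, the whole brush at least 25 cm above the ledge, ready for scrubbing the feeder. Do not put it down or let go: you finish while still holding it still in the air. The mug stays standing in its place and the other things on the ledge are left alone.

Things in the scene. Friction and masses are not known exactly. Their poses are not given: they have to be found in the camera images.
- brush: Bottle brush, 252 mm long, about 100 g, loose. Wooden handle 130 mm long, flat sides, 18 mm wide along its y, 24 mm along its z. Origin on the long axis in the handle, 172 mm from the bristle tip, 80 mm from the butt: a good grip, across the 18 mm. x axis: from bristle tip to butt. It starts bristles down in the holder, x pointing up and away from the robot at 45 degrees, y level, z up and back.
- bristle_tip (a point): Centre of the end face of the brush's bristle head, 172 mm from the brush origin along its -x. From here: white rigid bristle head 26 mm in diameter, 75 mm long; thin wire 30 mm; steel ferrule block 26 x 26 mm, 17 mm long; then the handle. At the start these first 122 mm are inside the holder's tube, the handle sticks out. Balance point about 115 mm from here.
- brush_butt (a point): Centre of the butt end of the brush's handle (80 mm from the brush origin along its +x).
- holder: Brush holder, fixed: wooden foot 170 x 100 x 12 mm with a square steel tube sloping at 45 degrees. Origin under the foot's centre. The tube rises towards the holder's +x (within 0.45 rad of the robot's +x). Bore 32 x 32 mm, 130 mm deep, walls 4 mm, closed at the lower end. The brush lies loosely on the bore's lower wall and comes out only along the slope.
- holder_seat (a point): Bottom of the holder's bore, where the bristle tip rests at the start, 32 mm above the ledge. 60 mm towards -x from the holder's origin.
- holder_mouth (a point): Mouth of the holder's tube on the axis of the resting brush, 130 mm from holder_seat along the slope, 124 mm above the ledge.
- mug: Open red ceramic mug, loose, about 350 g, 85 mm high, 88 mm in outer diameter at the mouth, wall 4 mm, with a handle on its +y side. Origin under its centre, z axis up. It stands to the left or right of the holder, their centres at least 240 mm apart.
- mug_rim (a point): Centre of the mug's mouth, at rim height, 85 mm above the ledge.
- binoculars: Bystander: steel binoculars stood on end, 58 x 126 mm, 135 mm high, origin under the centre, along the window side or at the left of the ledge.
- seed_feeder: Bystander: clear plastic tube feeder with a twist cap, 110 mm in diameter at the tray, 165 mm high, origin under the centre, along the window side or at the left of the ledge.
- hummingbird_feeder: Bystander: glass hummingbird feeder on a white base, 116 mm in diameter, 172 mm high, origin under the centre, along the window side or at the left of the ledge.
- guide_stand: Bystander: aluminium stand with a field guide leaning on it, 90 x 160 mm foot, about 160 mm high, origin under the foot's centre, along the window side or at the left of the ledge.

How it is judged:
By the outcome, as a careful person would: the job done as asked, in the order asked, and still so for the second after the job is handed in, while the arm keeps its last pose, push and grip.
It also fails if it takes over 51 s, if anything falls off the work surface, if the arm or the gripper's body presses on something with over 40 N, if the wrist force passes 120 N, or if a joint passes its speed limit or range.

## Working session

There is one attempt and no reset: what is moved stays moved. The work goes in short steps, Python scripts to look and compute and a tool call to move; the robot and the scene stay as the last step left them, time stands still between calls to the robot, and variables do not carry over. Pictures are saved under pics/ and viewed, at most 10 in all, crops included, and the job is handed in when it is done.

Besides the shell and the picture viewer there is one more tool, called after ">>>" by a JSON object that holds its "name" and its "arguments". servo_tool: Moves the arm, as the interface text tells. Its arguments: {"type":"object","properties":{"commands":{"type":"array"},"grip":{"type":"number"},"newtons":{"type":"number"}},"required":["commands"]}

```bash
ls; mkdir -p pics; python3 - <<'E'
from plant import r
import cv2
print(r.state(), r.tip_extent)
for n in ("scene","top"):
    cv2.imwrite(f"pics/{n}0.png", cv2.resize(r.get_image(n)[:,:,::-1],(800,600),interpolation=cv2.INTER_CUBIC)); print(n,r.camera_params(n))
print(r.camera_params("wrist"))
E
```

```text
pics
{'time': 0.0, 'qpos': array([ 82.47741907,  29.12519297, -13.60779656,  86.00970916,
         7.20331168,  65.8268693 ,  -8.8712454 ]), 'joint_vel': array([-0.03615282,  0.01893046,  0.01440772,  0.00981946, -0.06317401,
        0.09825811, -0.04958451]), 'tau': array([-4.56779317e-04, -6.20594358e+01, -2.18630634e+00, -2.49647462e+01,
        1.27791701e-02,  1.21957363e-02, -1.31277611e-05]), 'tool_pos': array([ 0.14640393, -0.60709477,  0.23542657]), 'orientation': array([-1.79897192e+02,  3.82920096e-03,  1.35658587e+01]), 'ft_force': array([-0.40560529,  0.14669186, -0.83609139]), 'wrist_torque': array([ 0.01157256,  0.01149155, -0.04533416]), 'grasp_force': 0.0, 'opening': 0.0855609854340729} 0.025
scene {'K': array([[377.92976089,   0.        , 247.54724386],
       [  0.        , 377.92976089, 192.3456711 ],
       [  0.        ,   0.        ,   1.        ]]), 'k1': 0.021335123049904287, 'R': array([[-0.56438223,  0.82547206,  0.00828111],
       [ 0.57773334,  0.40212683, -0.71029444],
       [-0.58965828, -0.39609329, -0.70385597]]), 't': array([ 0.32102948, -0.2535482
[... 251 characters left out ...]
0.00718706],
       [-0.99283173, -0.0033028 , -0.11947485],
       [ 0.11944698,  0.00763631, -0.99281121]]), 't': array([0.01039286, 0.60275638, 1.29884829])}
{'K': array([[274.46286304,   0.        , 257.45234434],
       [  0.        , 274.46286304, 191.98420681],
       [  0.        ,   0.        ,   1.        ]]), 'k1': -0.06037381549814848, 'mount': array([[ 7.36115484e-04, -9.64070383e-01, -2.65645919e-01,
         6.65826950e-02],
       [ 9.99999662e-01,  8.06837789e-04, -1.57100781e-04,
         2.77118267e-04],
       [ 3.65789376e-04, -2.65645714e-01,  9.64070651e-01,
        -1.35097453e-01],
       [ 0.00000000e+00,  0.00000000e+00,  0.00000000e+00,
         1.00000000e+00]])}
```

View pics/scene0.png

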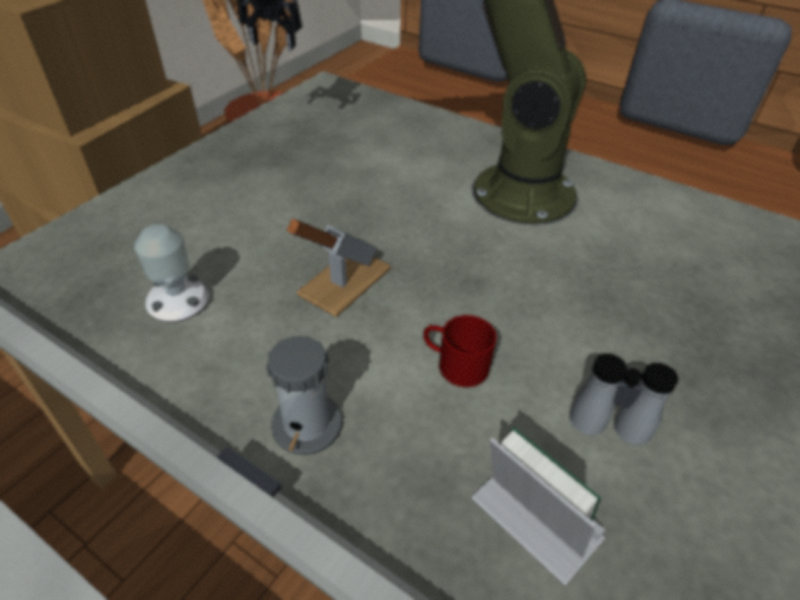

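View pics/top0.png

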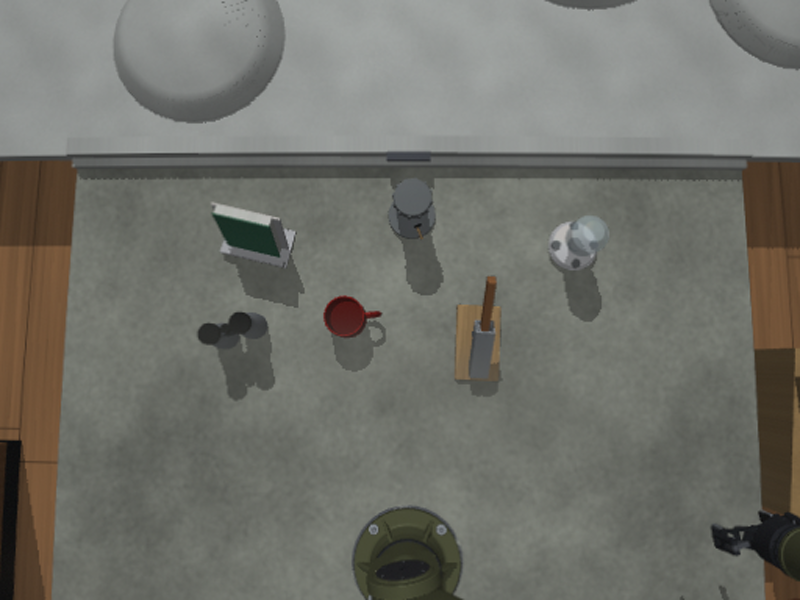

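The top view shows the holder foot corners at (458,305), (502,305), (499,380) and (457,380), the butt at (491,280), and the mug rim centre at (345,316) with its handle to the right. In the scene view the butt is at (295,227) and the mug rim at (470,330).

```bash
cat > h.py <<'E'
import numpy as np, cv2
from plant import r
def ray(cam,uv,T=None):
    c=r.camera_params(cam);K=c["K"];p=np.linalg.inv(K)@np.array([*uv,1.]);d=p[:2];s=d.copy()
    for _ in range(20): s=d/(1+c["k1"]*(s@s))
    d=np.array([*s,1.])
    if T is None: return -c["R"].T@c["t"], c["R"].T@d
    M=T@c["mount"]; return M[:3,3],M[:3,:3]@d
def atz(cam,uv,z,T=None):
    o,d=ray(cam,uv,T); return o+d*(z-o[2])/d[2]
def tri(a,b):
    (o1,d1),(o2,d2)=a,b
    s=np.linalg.lstsq(np.c_[d1,-d2],o2-o1,rcond=None)[0]
    p,q=o1+s[0]*d1,o2+s[1]*d2; return (p+q)/2,np.linalg.norm(p-q)
E
python3 - <<'E'
from h import *
k=512/800
np.set_printoptions(precision=4,suppress=True)
for p in [(458,305),(502,305),(499,380),(457,380)]: print(atz("top",np.array(p)*k,.012))
print("butt",atz("top",np.array((491,281))*k,.21),tri(ray("top",np.array((491,281))*k),ray("scene",np.array((295,227))*k)))
print("mug",atz("top",np.array((345,316))*k,.085),tri(ray("top",np.array((345,316))*k),ray("scene",np.array((470,332))*k)))
for n in("binoc",(230,330)),("seed",(412,205)): print(n[0],atz("top",np.array(n[1])*k,.13))
i=r.get_image("top"); c=i[165:255,275:335][:,:,::-1]
c2=i[165:255,185:275][:,:,::-1]
cv2.imwrite("pics/c.png",np.hstack([cv2.resize(x,None,fx=5,fy=5,interpolation=cv2.INTER_CUBIC) for x in (c,c2)]))
E
```

```text
[ 0.5678 -0.1145  0.012 ]
[ 0.5681 -0.2148  0.012 ]
[ 0.3989 -0.2056  0.012 ]
[ 0.3987 -0.1112  0.012 ]
butt [ 0.5968 -0.1622  0.21  ] (array([ 0.5972, -0.1624,  0.2034]), np.float64(0.0016270694261887046))
mug [0.5364 0.135  0.085 ] (array([0.5357, 0.1366, 0.0849]), np.float64(0.003605583235669381))
binoc [0.5029 0.3698 0.13  ]
seed [ 0.7696 -0.0083  0.13  ]
```

View pics/c.png

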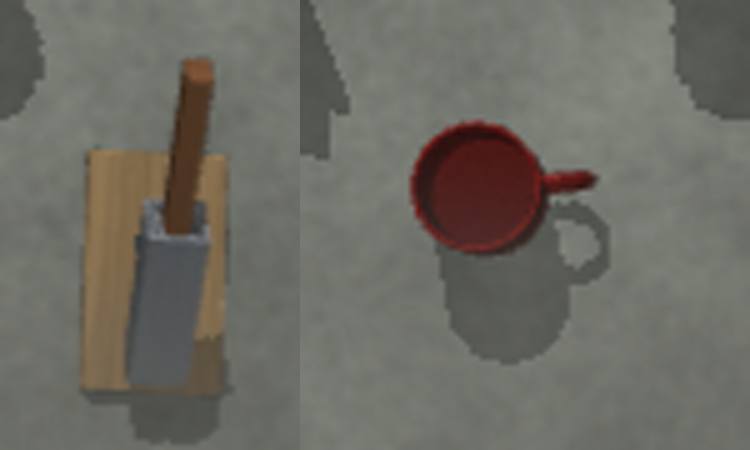

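The crop shows the foot corners at (90,150), (228,155), (224,392) and (80,388), and the butt face centre at (198,71). The mug rim centre is at (480,187).

```bash
python3 - <<'E'
from h import *
np.set_printoptions(precision=4,suppress=True)
f=lambda u,v:(275+u/5-.4,165+v/5-.4)
P=[atz("top",f(*p),.012) for p in [(90,150),(228,155),(224,392),(80,388)]]
print(*P); c=np.mean(P,0); print("foot",c)
ax=(P[0]+P[1]-P[2]-P[3])/2; print("len",np.linalg.norm(ax),"yaw",np.degrees(np.arctan2(ax[1],ax[0])))
s=(P[0]+P[3]-P[1]-P[2])/2; print("w",np.linalg.norm(s),"yaw",np.degrees(np.arctan2(-s[0],s[1])))
b=atz("top",f(198,71),.210); print("butt",b)
# yaw from handle: butt is 178.2 horizontally from seat, seat 60 behind centre => 118.2 from centre
d=b-c; print("butt-c",np.hypot(*d[:2]),np.degrees(np.arctan2(d[1],d[0])))
m=atz("top",(185+180/5-.4,165+187/5-.4),.085); print("mug",m)
st=r.state();print(st["tool_pos"],st["orientation"])
E
```

```text
[ 0.5699 -0.1127  0.012 ] [ 0.5667 -0.2109  0.012 ] [ 0.3996 -0.2058  0.012 ] [ 0.4022 -0.1047  0.012 ]
foot [ 0.4846 -0.1585  0.012 ]
len 0.16753608551441937 yaw -2.2572258893344763
w 0.0997162290333175 yaw -1.6617549176484483
butt [ 0.6    -0.1621  0.21  ]
butt-c 0.11543130107412494 -1.7706740449797762
mug [0.5372 0.1356 0.085 ]
[ 0.1465 -0.6072  0.2356] [-179.9222    0.0022   13.5683]
```

>>> {"name": "servo_tool", "arguments": {"commands": [[0,0,-35,0.136],[0,0,-35,0.136],[32,-38,0,0],[32,-38,0,0],[32,-38,0,0],[32,-38,0,0],[32,-38,0,0],[32,-38,0,0],[32,-38,0,0],[32,-38,0,0]], "grip": 0.7}}

```text
time: 1.4
tool_pos: [0.4139, -0.3114, 0.3062]
orientation: [-180.0, 0.0, -2.0]
ft_force: [0.5, -0.0, 0.2]
opening: 0.0598
grasp_force: 0.0
```

>>> {"name": "servo_tool", "arguments": {"commands": [[34,-39,0,0],[34,-39,0,0],[34,-39,0,0],[32,-38,0,0],[0,0,0,0],[0,0,0,0]]}}

```text
time: 2.15
tool_pos: [0.552, -0.1631, 0.3059]
orientation: [180.0, 0.1, -2.0]
ft_force: [-0.5, -0.9, -0.3]
opening: 0.0599
grasp_force: 0.0
```

```bash
python3 - <<'E'
from h import *
s=r.state();print(s["tool_pos"],s["orientation"])
cv2.imwrite("pics/w1.png",cv2.resize(r.get_image("wrist")[:,:,::-1],(800,600),interpolation=cv2.INTER_CUBIC))
E
```

```text
[ 0.55204007 -0.16311873  0.3058578 ] [ 1.79973380e+02  6.71101841e-02 -2.02290673e+00]
```

View pics/w1.png

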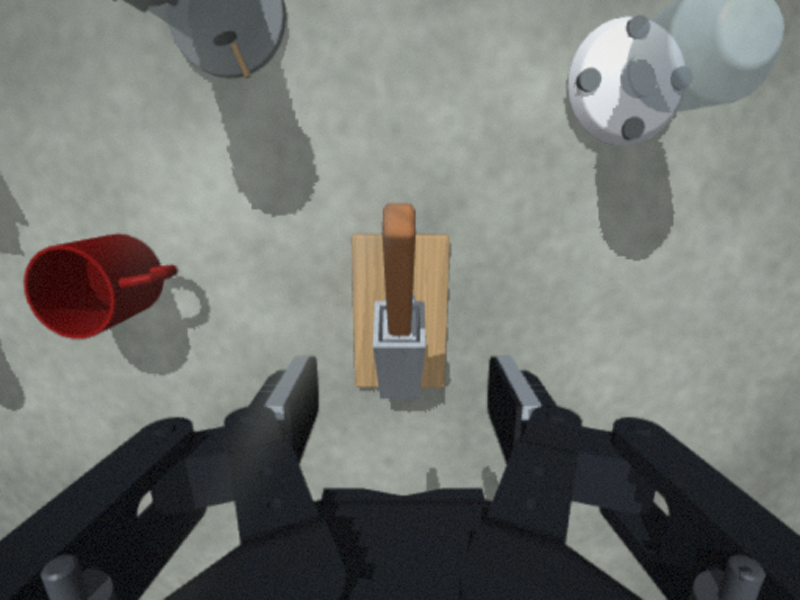

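The wrist view shows the brush almost aligned with the jaws. The butt face centre is at (399,221), the foot edges are square to the image, and the mug rim ellipse is around (70,290).

```bash
python3 - <<'E'
from h import *
from scipy.spatial.transform import Rotation as Ro
s=dict(tool_pos=[ 0.55204, -0.16312,0.30586],o=[179.97,.067,-2.02])
T=np.eye(4);T[:3,:3]=Ro.from_euler("xyz",s["o"],degrees=True).as_matrix();T[:3,3]=s["tool_pos"]
k=.64
g=lambda u,v,z:atz("wrist",(u*k-.2,v*k-.2),z,T).round(4)
print("butt",g(399,221,.21))
P=[g(*p,.012) for p in [(352,235),(450,235),(445,388),(356,388)]]
print(P,np.mean(P,0))
E
```

```text
butt [ 0.5988 -0.1633  0.21  ]
[array([ 0.5694, -0.1137,  0.012 ]), array([ 0.5661, -0.2114,  0.012 ]), array([ 0.3981, -0.2051,  0.012 ]), array([ 0.4015, -0.1069,  0.012 ])] [ 0.483775 -0.159275  0.012   ]
```

>>> {"name": "servo_tool", "arguments": {"commands": [[1,-1.3,30,0],[0,0,30,0],[0,0,25,0],[0,0,20,0],[0,0,15,0],[0,0,10,0],[0,0,0,0],[0,0,0,0]]}}

```text
time: 3.2
tool_pos: [0.5539, -0.1614, 0.1769]
orientation: [180.0, -0.1, -2.0]
ft_force: [1.2, 0.3, -0.6]
opening: 0.06
grasp_force: 0.0
```

>>> {"name": "servo_tool", "arguments": {"commands": [[0,0,0,0],[0,0,0,0],[0,0,0,0],[0,0,0,0],[0,0,0,0],[0,0,0,0],[0,0,0,0],[0,0,0,0]], "grip": 0, "newtons": 60}}

```text
time: 4.2
tool_pos: [0.5539, -0.1612, 0.1767]
orientation: [180.0, -0.1, -2.0]
ft_force: [-0.2, 0.3, 4.2]
opening: 0.0163
grasp_force: 60.1
```

>>> {"name": "servo_tool", "arguments": {"commands": [[4,0,-4,0],[8,0,-8,0],[12,0,-12,0],[12,0,-12,0],[12,0,-12,0],[12,0,-12,0],[12,0,-12,0],[12,0,-12,0],[12,0,-12,0],[12,0,-12,0]]}}

```text
time: 5.45
tool_pos: [0.6622, -0.1652, 0.2846]
orientation: [-180.0, 0.0, -2.0]
ft_force: [-0.0, -0.7, -1.9]
opening: 0.0161
grasp_force: 59.3
```

>>> {"name": "servo_tool", "arguments": {"commands": [[10,0,-10,0],[0,0,-30,0],[0,0,-30,0],[0,0,-20,0],[0,0,0,0],[0,0,0,0]]}}

```text
time: 6.2
tool_pos: [0.6714, -0.1654, 0.3731]
orientation: [-180.0, 0.1, -2.0]
ft_force: [0.2, -0.8, -2.0]
opening: 0.016
grasp_force: 59.4
```

```bash
python3 - <<'E'
from h import *
s=r.state();print(s["tool_pos"],s["orientation"],s["time"])
w=r.get_image("wrist")[:,:,::-1];a=r.get_image("scene")[:,:,::-1]
cv2.imwrite("pics/w2.png",np.vstack([cv2.resize(w,(400,300)),cv2.resize(a,(400,300))]))
cv2.imwrite("pics/s2.png",cv2.resize(a[80:260,100:370],(800,533),interpolation=cv2.INTER_CUBIC))
E
```

```text
[ 0.67136969 -0.16544897  0.37306015] [-1.79985474e+02  9.02266895e-02 -2.01186099e+00] 6.2
```

View pics/s2.png

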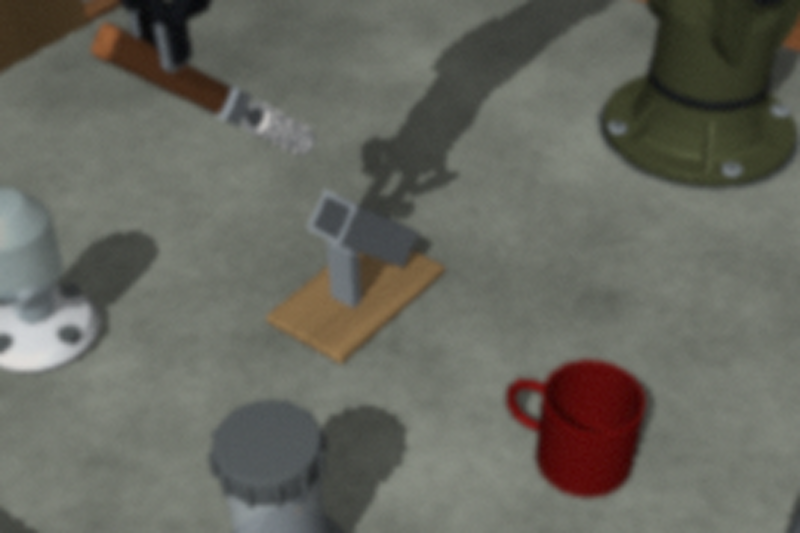

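The brush is out cleanly. In the crop the tip end is at about (305,143) and the butt at (103,43). I'll get the pitch from the brush's vertical plane.

```bash
python3 - <<'E'
from h import *
t=np.array([.67137,-.16545,.37306]);n=np.array([.0349,.9994,0])
f=800/270
def pl(u,v):
    o,d=ray("scene",(100+u/f,80+v/f)); return o+d*((t-o)@n)/(d@n)
b,q=pl(103,43),pl(305,143); d=b-q
print(b,q,np.linalg.norm(d),np.degrees(np.arctan2(d[2],d[0])), "grip rel",q-t)
E
```

```text
[ 0.7199574  -0.16714672  0.40260255] [ 0.53955992 -0.16084707  0.22225176] 0.25516533056940693 44.99258403873038 grip rel [-0.13181008  0.00460293 -0.15080824]
```

>>> {"name": "servo_tool", "arguments": {"commands": [[-4.6,-20,0,0],[-4.6,-37,0,0],[-4.6,-40,0,0],[-4.6,-40,0,0],[-4.6,-40,0,0],[-4.6,-40,0,0],[-4.6,-40,0,0],[-4.6,-38,0,0],[0,0,0,0],[0,0,0,0]]}}

```text
time: 7.55
tool_pos: [0.6446, 0.1311, 0.3742]
orientation: [180.0, 0.0, -2.0]
ft_force: [0.0, -1.1, -0.6]
opening: 0.0162
grasp_force: 59.4
```

>>> {"name": "servo_tool", "arguments": {"commands": [[0,0,25,0],[0,0,30,0],[0,0,30,0],[0,0,25,0],[0,0,0,0],[0,0,0,0],[0,0,0,0]]}}

```text
time: 8.43
tool_pos: [0.6457, 0.1307, 0.2658]
orientation: [-180.0, -0.1, -2.0]
ft_force: [-0.7, 0.5, -1.2]
opening: 0.0161
grasp_force: 59.4
```

```bash
python3 - <<'E'
from h import *
s=r.state();print(s["tool_pos"],s["orientation"],s["time"])
a=r.get_image("scene")[170:270,240:350,::-1];b=r.get_image("top")[150:240,170:290,::-1]
A=cv2.resize(a,None,fx=4,fy=4,interpolation=cv2.INTER_CUBIC);B=cv2.resize(b,None,fx=3,fy=3,interpolation=cv2.INTER_CUBIC)
o=np.zeros((400,800,3),np.uint8);o[:400,:440]=A;o[:270,440:800]=B
cv2.imwrite("pics/m1.png",o)
E
```

```text
[0.64569509 0.1306576  0.26576026] [-1.79963078e+02 -1.27795708e-01 -2.04247949e+00] 8.425
```

View pics/m1.png

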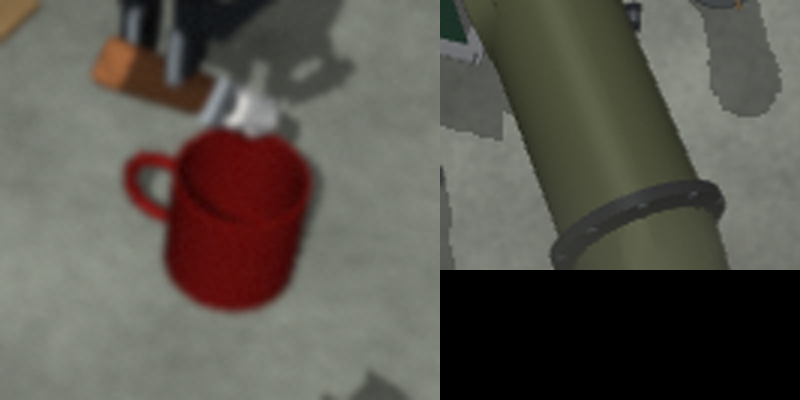

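```bash
python3 - <<'E'
from h import *
c=r.camera_params("scene")
def pr(X):
    p=c["R"]@np.array(X)+c["t"];s=p[:2]/p[2];s=s*(1+c["k1"]*s@s);q=c["K"]@[*s,1];return ((q[:2]-[240,170])*4+1.5).round(0)
t=np.array([.6457,.1307,.2658])
tip=t+[-.131,.0046,-.147];but=t+[.0495,-.0017,.0365]
print("tip",tip,pr(tip),"butt",pr(but),"ferrule end",pr(tip+(but-tip)*105/252),"head top",pr(tip+(but-tip)*75/252))
m=np.array([.537,.1355,0])
print("rim c",pr(m+[0,0,.085]),"base",pr(m),[pr(m+[.044*np.cos(a),.044*np.sin(a),.085]) for a in np.arange(4)*np.pi/2])
E
```

```text
tip [0.5147 0.1353 0.1188] [262. 113.] butt [112.  59.] ferrule end [210.  94.] head top [226. 100.]
rim c [239. 172.] base [226. 257.] [array([204., 216.]), array([302., 202.]), array([272., 130.]), array([179., 143.])]
```

>>> {"name": "servo_tool", "arguments": {"commands": [[0,0,15,0],[0,0,15,0],[0,0,15,0],[0,0,0,0],[0,0,0,0]]}}

```text
time: 9.15
tool_pos: [0.6453, 0.1308, 0.2194]
orientation: [-180.0, -0.0, -2.0]
ft_force: [-0.3, -0.1, -2.2]
opening: 0.016
grasp_force: 59.4
```

>>> {"name": "servo_tool", "arguments": {"commands": [[0,0,8,0],[0,0,8,0],[0,0,7,0],[0,0,6,0],[0,0,0,0],[0,0,0,0]]}}

```text
time: 9.9
tool_pos: [0.6452, 0.1307, 0.1905]
orientation: [-180.0, -0.0, -2.0]
ft_force: [-0.2, -0.4, -2.1]
opening: 0.0159
grasp_force: 59.4
```

```bash
python3 - <<'E'
from h import *
s=r.state();print(s["tool_pos"],s["ft_force"],s["time"])
A=cv2.resize(r.get_image("scene")[170:270,240:350,::-1],None,fx=4,fy=4,interpolation=cv2.INTER_CUBIC)
B=cv2.resize(r.get_image("wrist")[:,:,::-1],(360,270))
o=np.zeros((400,800,3),np.uint8);o[:400,:440]=A;o[:270,440:800]=B
cv2.imwrite("pics/m2.png",o)
E
```

```text
[0.64522907 0.13070835 0.19048468] [-0.17137538 -0.44519482 -2.05542419] 9.9
```

View pics/m2.png

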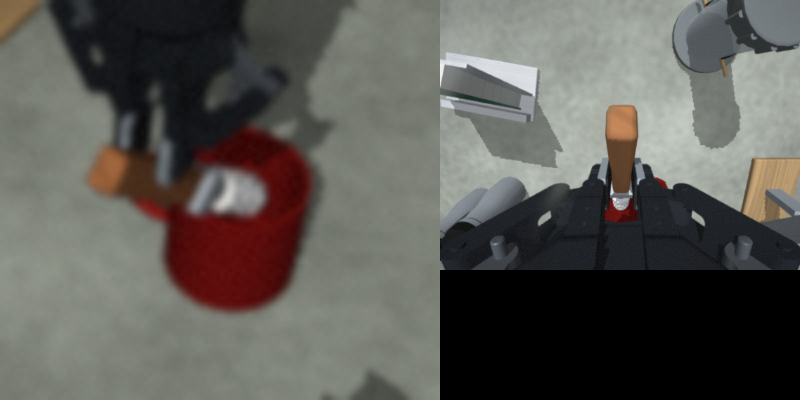

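>>> {"name": "servo_tool", "arguments": {"commands": [[0,0,0,0],[0,0,-10,0],[0,0,-20,0],[0,0,-25,0],[0,0,-30,0],[0,0,-35,0],[0,0,-35,0],[0,0,-35,0],[0,0,-20,0],[0,0,0,0]]}}

```text
time: 11.25
tool_pos: [0.6454, 0.131, 0.4026]
orientation: [-179.9, -0.2, -2.0]
ft_force: [-0.3, -0.1, -2.3]
opening: 0.0157
grasp_force: 59.4
```

>>> {"name": "servo_tool", "arguments": {"commands": [[-10,25,0,0],[-16,45,0,0],[-17,50,0,0],[-17,50,0,0],[-17,50,0,0],[-17,50,0,0],[-17,50,0,0],[-17,50,0,0],[-17,50,0,0],[-17,50,0,0]]}}

```text
time: 12.5
tool_pos: [0.4654, -0.3346, 0.3994]
orientation: [-180.0, 0.1, -2.0]
ft_force: [0.7, -0.3, -1.7]
opening: 0.0161
grasp_force: 59.4
```

>>> {"name": "servo_tool", "arguments": {"commands": [[-15,47,0,0],[0,0,30,0],[0,0,45,0],[0,0,45,0],[0,0,40,0],[0,0,30,0],[0,0,20,0],[0,0,10,0],[0,0,0,0],[0,0,0,0]]}}

```text
time: 13.75
tool_pos: [0.4504, -0.38, 0.1811]
orientation: [180.0, -0.1, -2.0]
ft_force: [0.1, -0.4, -1.8]
opening: 0.0165
grasp_force: 59.3
```

>>> {"name": "servo_tool", "arguments": {"commands": [[0,0,8,0],[0,0,8,0],[3,0,8,0],[7,0,8,0],[7,0,8,0],[6,0,8,0],[0,0,0,0]], "newtons": 20}}

```text
time: 14.62
tool_pos: [0.4739, -0.3801, 0.1318]
orientation: [-180.0, -0.0, -2.0]
ft_force: [0.3, 0.7, 2.8]
opening: 0.016
grasp_force: 60.7
```

```bash
python3 - <<'E'
from h import *
s=r.state();print(s["tool_pos"],s["ft_force"],s["wrist_torque"],s["time"])
A=cv2.resize(r.get_image("scene")[30:210,60:330,::-1],(800,533),interpolation=cv2.INTER_CUBIC)
cv2.imwrite("pics/l1.png",A)
E
```

```text
[ 0.47394603 -0.38011944  0.13176253] [0.32222403 0.71121293 2.79920683] [ 0.22722804 -0.07561753 -0.08611415] 14.625
```

View pics/l1.png

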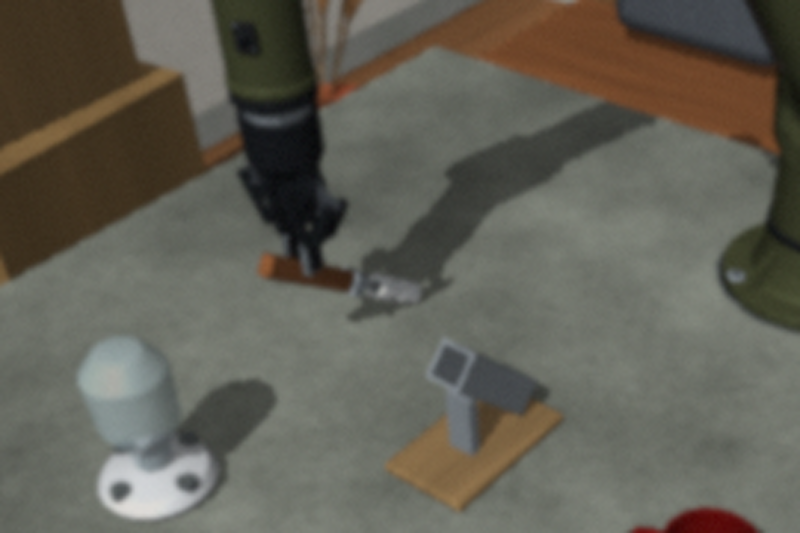

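The brush is pivoting in the pads, with a contact force of about 4.6 N. The tip is at about (425,290) and the butt at (266,268). I'll continue the arc.

>>> {"name": "servo_tool", "arguments": {"commands": [[5,0,9,0],[5,0,9,0],[5,0,9,0],[4,0,9,0],[4,0,9,0],[3,0,9,0],[3,0,9,0],[0,0,0,0]]}}

```text
time: 15.68
tool_pos: [0.5018, -0.3812, 0.0684]
orientation: [-179.9, 0.1, -2.0]
ft_force: [-0.9, 0.2, 1.0]
opening: 0.0164
grasp_force: 63.8
```

>>> {"name": "servo_tool", "arguments": {"commands": [[3,0,9,0],[2,0,8,0],[2,0,6,0],[2,0,5,0],[0,0,0,0]]}}

```text
time: 16.3
tool_pos: [0.511, -0.3817, 0.0408]
orientation: [-180.0, 0.0, -2.0]
ft_force: [-1.9, 0.2, 2.1]
opening: 0.0159
grasp_force: 64.3
```

>>> {"name": "servo_tool", "arguments": {"commands": [[1,0,4,0],[1,0,4,0],[0,0,2,0],[0,0,0,0],[0,0,0,0]]}}

```text
time: 16.92
tool_pos: [0.5132, -0.3819, 0.0314]
orientation: [-180.0, -0.0, -2.0]
ft_force: [0.9, 0.7, 2.3]
opening: 0.0159
grasp_force: 64.3
```

```bash
python3 - <<'E'
from h import *
s=r.state();print(s["tool_pos"],s["ft_force"],s["wrist_torque"],s["time"])
A=cv2.resize(r.get_image("scene")[90:160,110:230,::-1],(800,467),interpolation=cv2.INTER_CUBIC)
cv2.imwrite("pics/l2.png",A)
E
```

```text
[ 0.51322193 -0.38192242  0.03143813] [0.93400792 0.66181067 2.26719078] [ 0.196742    0.38077577 -0.14968899] 16.925
```

View pics/l2.png

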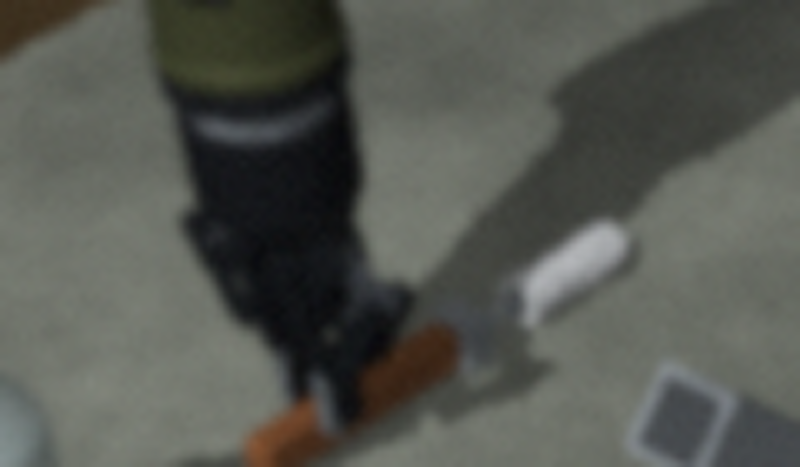

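The brush looks nearly flat, with the head end at about (615,240) and the butt at about (258,448).

```bash
cat > pitch.py <<'E'
from h import *
def pitch(t,b,q,off,f,yaw=-2):
    a=np.radians(yaw);n=np.array([-np.sin(a),np.cos(a),0]);t=np.array(t);P=[]
    for p in (b,q):
        o,d=ray("scene",(off[0]+p[0]/f,off[1]+p[1]/f));P.append(o+d*((t-o)@n)/(d@n))
    d=P[0]-P[1];print(P,np.linalg.norm(d),np.degrees(np.arctan2(d[2],d[0])))
E
python3 -c "
from pitch import *
pitch([.5132,-.3819,.0314],(258,448),(617,240),(110,90),6.667)"
```

```text
[array([ 0.55565155, -0.38338244,  0.03251595]), array([ 0.30416993, -0.37460051,  0.01000842])] 0.25263950010561026 5.11432963672137
```

>>> {"name": "servo_tool", "arguments": {"commands": [[-1,0,2,0],[-1,0,2,0],[0,0,0,0],[0,0,0,0]]}}

```text
time: 17.48
tool_pos: [0.511, -0.382, 0.0273]
orientation: [180.0, -0.0, -2.0]
ft_force: [1.5, 0.0, 1.7]
opening: 0.0159
grasp_force: 64.4
```

>>> {"name": "servo_tool", "arguments": {"commands": [[0,0,0,0],[0,0,0,0],[0,0,0,0],[0,0,0,0]], "grip": 0, "newtons": 110}}

```text
time: 17.98
tool_pos: [0.511, -0.382, 0.0273]
orientation: [180.0, -0.0, -2.0]
ft_force: [2.0, -0.0, 1.2]
opening: 0.0145
grasp_force: 111.1
```

>>> {"name": "servo_tool", "arguments": {"commands": [[0,0,-5,0],[0,0,-15,0],[0,0,-30,0],[0,0,-40,0],[0,0,-45,0],[0,0,-45,0],[0,0,-45,0],[0,0,-45,0],[0,0,-40,0],[0,0,-30,0]]}}

```text
time: 19.23
tool_pos: [0.5107, -0.3817, 0.3703]
orientation: [179.9, -0.1, -2.0]
ft_force: [0.6, -0.1, -1.0]
opening: 0.0147
grasp_force: 110.9
```

>>> {"name": "servo_tool", "arguments": {"commands": [[0,0,-20,0],[0,0,-10,0],[0,0,0,0],[0,0,0,0],[0,0,0,0],[0,0,0,0]]}}

```text
time: 19.98
tool_pos: [0.5108, -0.3819, 0.3967]
orientation: [-180.0, 0.0, -2.0]
ft_force: [-0.2, 0.1, -1.6]
opening: 0.0142
grasp_force: 110.9
```

```bash
python3 - <<'E'
from h import *
s=r.state();print(s["tool_pos"],s["ft_force"],s["wrist_torque"],s["time"])
i=r.get_image("scene")[:,:,::-1]
c=r.camera_params("scene");p=c["K"]@(c["R"]@(s["tool_pos"]-[.06,0,0])+c["t"]);u,v=(p[:2]/p[2]).astype(int);x,y=max(u-60,0),max(v-50,0);print(x,y)
cv2.imwrite("pics/l3.png",cv2.resize(i[y:y+100,x:x+130],None,fx=6,fy=6,interpolation=cv2.INTER_CUBIC))
E
```

```text
[ 0.51084065 -0.38191095  0.39669615] [-0.16298204  0.06138791 -1.59393159] [-0.00132436 -0.16201031 -0.014051  ] 19.975
93 0
```

View pics/l3.png

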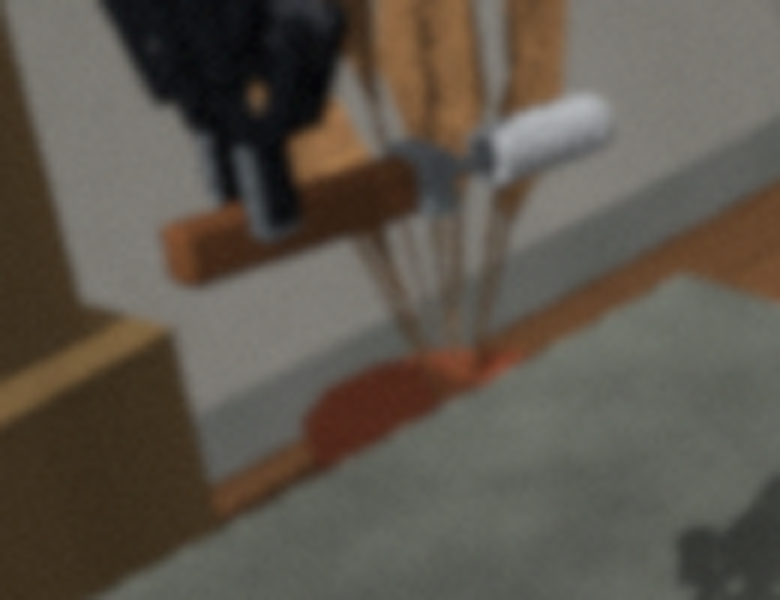

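The brush is held in the air. The butt face centre is at about (183,254) and the head end centre at about (597,118).

```bash
python3 -c "
from pitch import *
pitch([.5108,-.3819,.3967],(183,254),(597,118),(93,0),6.)
print(r.state()['time'])"
```

```text
[array([ 0.55230266, -0.3833493 ,  0.39259672]), array([ 0.30518167, -0.37471965,  0.37438845])] 0.24794111269324728 4.214030611124024
20.025
```

```bash
python3 - <<'E'
from h import *
a=cv2.imread("pics/top0.png");b=cv2.resize(r.get_image("top")[:,:,::-1],(800,600),interpolation=cv2.INTER_CUBIC)
for i in(a,b):
    i=i[280:360,300:400].astype(int);m=(i[:,:,2]>80)&(i[:,:,1]<40);print(np.argwhere(m).mean(0)+[280,300],m.sum())
s=r.state();print(np.abs(s["joint_vel"]).max(),s["grasp_force"])
print(r.sign_off())
E
```

```text
[314.16901408 353.03521127] 142
[313.89937107 353.05031447] 159
0.13677036031633868 110.87238192558289
the job is handed in; nothing more can be done
None
```

The brush was drawn from its holder, its tip dipped about 40 mm into the mug, and it is now held still about 37 cm above the ledge. It is about 4° off level. I turned it level by pressing the tip against a bare spot on the ledge, which also slid the grip about 25 mm towards the butt. The mug has not moved, and the job is handed in.

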